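Slide the battery pack into its charging dock

ROBOT

A 7-joint arm with a two-finger parallel gripper is mounted at the origin on a cart in front of the work surface, level with it; the furniture and walls round the work are solid. World frame = base frame: x ahead of the robot, y to its left, z up, the work surface at z = 0. Lengths are in mm, angles in rad, forces in N, time in s.
With the tool pointing down it reaches from about 400 to 900 mm from the base axis. Payload 5.5 kg.
Tool frame: the origin (TCP) lies between the finger pads; the fingertips stand 11 mm ahead of it and the grasp point (between the pads) lies 8 mm behind it; z points along the fingers, x is the direction in which the jaws open and shut, and the axes are right-handed (so a half turn about z gives the same grasp; the last joint's range is limited). The gripper opens to 92 mm and grips with 3 to 60 N. Pads are 19 mm wide; open, the fingers measure 130 mm over their backs; the gripper's body (75 mm by 190 mm) begins 47 mm behind the grasp point.
Start: joints at [-1.084, 0.501, -0.427, 1.55, 0.221, 1.138, -0.21], TCP at [144.22, 633.798, 237.729] pointing down, gripper open.
Joint ranges: [-2.88, 2.88], [-0.31, 2.03], [-1.54, 1.56], [0.2, 2.42], [-1.41, 4.55], [0.19, 2.02], [-2.57, 2.57]. Speed limits (rad/s): [2.57, 2.57, 3.14, 3.14, 3.14, 3.14, 3.14].

INTERFACE

Orientations are given as a unit quaternion [w, x, y, z].
In Python, from rig import observe, read_camera, camera_model, finish_job gives the robot as it stands.
- The arm moves only by the shell command python3 -m handwheel 'ROWS'. ROWS is JSON, a list of rows, each a list of 5 numbers: the opening, from 0 (shut) to 1 (fully open), then the shift along the tool's x, y, z in m, then the turn about the tool's z in rad. A call has 1 to 8 rows; each row shifts and turns the pose as measured when the row begins, along the tool's axes as they then stand; what a row does not reach is not made up. A row lasts 1/12 s, in which the tool goes at most 41.7 mm and 7.16 degrees, less where a joint would pass 70% of its speed; a pose out of reach is approached as far as the arm can. A call is refused whole if a number of a shift passes 0.0417 or a number of a turn 0.125, either way. A call with a gripper value outside its range is refused whole. The fingers move at their own pace and stop on an object; the grip force is fixed at half the most. Time passes only in rows, so rows that do not move let the fingers close. It gives the time, the measured TCP pose, the force and the opening at its end, in the units of the state.
- observe(): the state, without advancing time (a new reading comes with each control period).
- read_camera(name): name is "side" or "top"; returns (picture, depth): 420x560x3 uint8, blue, green, red; 420x560 float32, mm along the optical axis (not along the pixel's ray), 0 where there is no reading.
- camera_model(name): a dict with "fx", "fy", "cx", "cy" (pixels), "k1" (the pictures are not rectified: a ray, as slopes to the right and down, at radius r is drawn at 1 + k1 r^2 times it, then the intrinsics apply), "T" (4x4, takes a point from camera to world coordinates). Camera axes: x right, y up, looking along -z (the intrinsics and any distortion apply to the point x, -y, -z); pixel columns grow to the right and rows downward; lengths in mm; the calibration is good to about 2 mm. A picture is of the moment at which its call begins. camera_model takes no time and is no camera call.
- finish_job(): hands the job in, once; it reports no verdict.
The state is a dict: "t": time; "qpos": joint angles; "joint_velocities": joint speeds; "joint_efforts": joint torques, N m; "ee_pos": TCP position; "tool_rot": TCP orientation; "ft_force": force on the tool from outside, world axes, zero at the start; "wrist_torque": the same for the moment, N m; "width": opening from 0.0 (shut) to 1.0 (fully open).
Only numpy, scipy, OpenCV 4.12 (cv2) and the standard library are available. Lean on these libraries where they do the work, as an engineer would, in place of code of your own. Each camera call takes 0.05 s, during which the arm holds its last target. There are 200 camera calls.

TASK

Slide the heavy battery pack across the worktop into the charging dock, pushing it low near its base so that it neither tips nor leaves the surface, until it is fully home against the backstop; then press the green button behind it fully down and let it go to start charging. Do not grip or lift the pack, and leave the beaker, the vial and the jar that stand round the dock alone.

Things in the scene. Friction and masses are not known exactly. Their poses are not given: they have to be found in the camera images.
- battery_pack: heavy (0.6 to 0.95 kg) tall grey case, black lid, on a grippy black rubber foot, loose on the worktop. 64 mm deep (x), 130 wide (y), 150 tall, flat upright faces. Origin under its centre, z up; the +x face with two brass contacts goes first into the dock. Pushed near its top it tips over; pushed within about 40 mm of the worktop it slides
- push_face (a point): on the pack's -x face (away from the dock, with a row of charge lights): the middle of that face, 20 mm above the worktop; a good place to push, fingertips low. The face is upright and 150 mm tall, so an upright gripper's body would strike it first: lean the tool back 35 to 45 degrees so that the fingertips lead
- dock: fixed charging dock without a floor, mouth to the robot's right. Origin on the worktop under the middle of the backstop's front face; x points from mouth to backstop, z up. Backstop 200 mm wide, 60 tall, at x 0 to 30 mm. Side rails 22 mm tall, 144 apart inside, x 0 to -50; they flare to 180 inside at x -80. Pack home: its +x face on the backstop, its origin at x -32, y 0 mm, axes as the dock's
- charge_button_top (a point): centre of the top of the dock's round green push button (radius 16 mm) in a black housing behind the backstop, at x = +100 mm, y = 0 in the dock's frame; it is pressed straight down
- charge_button (a joint): travel of the green button, 0 = up, 0.006 = fully down (m); a spring returns it, about 5 N when fully down
- glass_beaker: small clear glass beaker, 55 mm wide, 66 mm tall, origin under its centre; to be left alone
- red_cap_vial: vial with a red cap, 21 mm wide, 45 mm tall, origin under its centre; to be left alone
- salt_jar: small jar with a mint-green cap, 47 mm wide, 83 mm tall, origin under its centre; to be left alone

How it is judged:
By the outcome, as a careful person would: the job done as asked, in the order asked, and still so for the second after the job is handed in, with the robot touching nothing.
It also fails if it takes over 56 s, if anything falls off the work surface, if the arm or the gripper's body presses on something with over 40 N, if the wrist force passes 120 N, or if a joint passes its speed limit or range.

## Working session

There is one attempt and no reset: what is moved stays moved. The work goes in short steps, Python scripts to look and compute and a shell command to move; the robot and the scene stay as the last step left them, time stands still between calls to the robot, and variables do not carry over. Pictures are saved under pics/ and viewed, about 8 in all and at most 12, crops included, and the job is handed in when it is done.

```bash
mkdir -p pics; ls
python3 - <<'E'
from rig import *
import cv2,numpy as np
for n in("side","top"):
    p,d=read_camera(n); cv2.imwrite(f"pics/{n}0.png",p); np.save(f"{n}0.npy",d)
    print(camera_model(n))
print(observe())
E
```

```text
pics
{'fx': 440.07827578475855, 'fy': 440.07827578475855, 'cx': 276.8678261618065, 'cy': 209.1780382143954, 'k1': -0.03609591326960228, 'T': array([[ 9.95398239e-01, -5.29619187e-02,  7.98585114e-02,
         6.14631989e+02],
       [ 9.53840371e-02,  4.67805123e-01, -8.78669592e-01,
        -6.82005268e+02],
       [ 9.17780679e-03,  8.82243392e-01,  4.70704117e-01,
         4.71062058e+02],
       [ 0.00000000e+00,  0.00000000e+00,  0.00000000e+00,
         1.00000000e+00]])}
{'fx': 473.4078210242045, 'fy': 473.4078210242045, 'cx': 283.779866157329, 'cy': 209.98089132720838, 'k1': -0.060803001962979955, 'T': array([[-1.57422034e-02,  9.98964595e-01, -4.26839715e-02,
         5.02442761e+02],
       [-9.99540285e-01, -1.46162939e-02,  2.65628128e-02,
         9.01359135e+01],
       [ 2.59114280e-02,  4.30825062e-02,  9.98735448e-01,
         1.03384709e+03],
       [ 0.00000000e+00,  0.00000000e+00,  0.00000000e+00,
         1.00000000e+00]])}
{'t': 0.1, 'qpos': array([-1.08378652,  0.50173814, -0.42682159,  1.55137013,  0.22086384,
        1.13829792, -0.21027097]), 'joint_velocities': array([ 1.23891382e-03, -7.10950157e-04, -3.13126340e-04, -3.00322557e-03,
        3.32015329e-05, -4.42799042e-04, -1.00619550e-03]), 'joint_efforts': array([-1.00168650e-02, -5.67883658e+01, -5.83874702e+00, -2.79916459e+01,
       -6.91487733e-02,  2.42192630e-02,  7.28753957e-05]), 'ee_pos': array([144.17627832, 633.17194019, 236.78304798]), 'tool_rot': array([ 5.42608233e-04,  7.81609453e-01,  6.23767506e-01, -6.83601548e-04]), 'ft_force': array([-0.40281776, -0.92276197, -0.74227152]), 'wrist_torque': array([-0.04572978, -0.04178796,  0.03799451]), 'width': 0.9993959572909714}
```

View pics/side0.png

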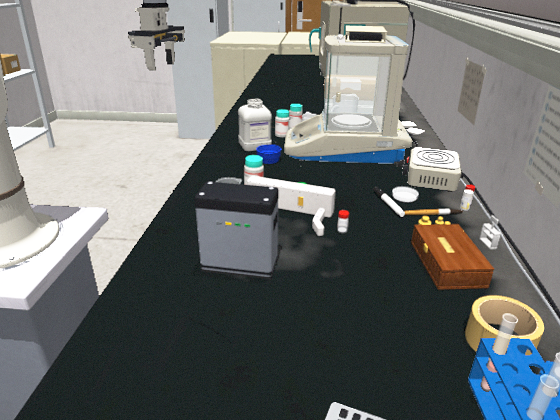

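View pics/top0.png

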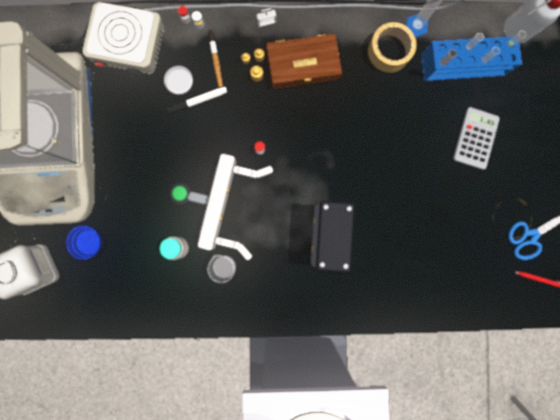

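The side view shows the grey pack at about (238,228) with the white dock behind it at (290,195). In the top view the lid is at (335,237), the backstop at (217,200), the green button at (180,193), the vial at (260,147), the jar at (173,248) and the beaker at (221,268).

```bash
cat > h.py <<'E'
import numpy as np,cv2
from rig import *
from scipy.spatial.transform import Rotation as R
def rays(n,uv):
    m=camera_model(n);uv=np.asarray(uv,float).reshape(-1,2)
    K=np.array([[m['fx'],0,m['cx']],[0,m['fy'],m['cy']],[0,0,1]])
    s=cv2.undistortPoints(uv.reshape(-1,1,2),K,np.array([m['k1'],0,0,0.]),).reshape(-1,2)
    d=np.c_[s[:,0],-s[:,1],-np.ones(len(s))]
    return m['T'][:3,3],d@m['T'][:3,:3].T
def onplane(n,uv,z):
    o,d=rays(n,uv); return o+d*((z-o[2])/d[:,2])[:,None]
def cloud(n,d):
    v,u=np.mgrid[:d.shape[0],:d.shape[1]]
    o,r=rays(n,np.c_[u.ravel(),v.ravel()])
    P=o+r*d.ravel()[:,None]; P[d.ravel()==0]=np.nan
    return P.reshape(*d.shape,3)
def box(m3,n,z):
    c=max(cv2.findContours(m3.astype(np.uint8),0,2)[0],key=cv2.contourArea)
    return onplane(n,cv2.boxPoints(cv2.minAreaRect(c)),z)
def tool():
    s=observe();q=s['tool_rot'];r=R.from_quat(np.r_[q[1:],q[0]])
    return s,r.as_matrix()
E
python3 - <<'E'
from h import *
np.set_printoptions(precision=1,suppress=True)
p=cv2.imread("pics/top0.png");d=np.load("top0.npy");P=cloud("top",d);z=P[...,2]
print("table z",np.nanmedian(z[100:130,300:440]))
sub=np.zeros_like(z,bool);sub[190:290,290:370]=1
m=sub&(z>130)&(z<170);print("lid z",np.median(z[m]));B=box(m,"top",np.median(z[m]));print(B,B.mean(0))
hsv=cv2.cvtColor(p,cv2.COLOR_BGR2HSV)
wsub=np.zeros_like(sub);wsub[145:265,190:240]=1
m=wsub&(z>50)&(z<70);zz=np.median(z[m]);B=box(m,"top",zz);print("backstop",zz,B,B.mean(0))
def cl(lo,hi,reg):
    k=cv2.inRange(hsv,lo,hi);mm=np.zeros_like(k);a,b,c,e=reg;mm[a:b,c:e]=k[a:b,c:e];v,u=np.nonzero(mm)
    zz=np.nanmedian(z[v,u]);print(len(u),u.mean(),v.mean(),onplane("top",[[u.mean(),v.mean()]],zz))
print("button");cl((50,100,60),(75,255,255),(180,205,165,195))
print("jar");cl((75,80,80),(95,255,255),(230,265,155,195))
print("vial");cl((0,120,80),(8,255,255),(138,156,250,270))
for nm,(a,b,c,e) in dict(beaker=(252,285,205,238),housing=(180,206,165,206)).items():
    q=P[a:b,c:e].reshape(-1,3);q=q[q[:,2]>12];print(nm,np.percentile(q,[2,50,98],axis=0))
# side view crosscheck: pack top face corners & vial cap
ps=cv2.imread("pics/side0.png");ds=np.load("side0.npy");S=cloud("side",ds)
q=S[175:280,190:285].reshape(-1,3);f=q[(q[:,2]>140)&(q[:,2]<165)];print("side lid",np.percentile(f,[1,50,99],axis=0))
big=cv2.resize(p[120:300,150:370],None,fx=3.6,fy=3.3);cv2.imwrite("pics/crop0.png",big)
E
```

```text
table z -0.44823438572620944
lid z 150.0410309249118
[[428.5  10.7 150. ]
 [558.1   0.1 150. ]
 [553.  -66.  150. ]
 [423.1 -55.1 150. ]] [490.7 -27.6 150. ]
backstop 59.23753538334688 [[473.1 245.9  59.2]
 [663.4 195.3  59.2]
 [654.9 164.3  59.2]
 [464.7 215.2  59.2]] [564.  205.2  59.2]
button
196 179.26530612244898 192.85714285714286 [[585.7 286.3  21.1]]
jar
382 169.17277486910996 248.18848167539267 [[469.9 295.5  81.8]]
vial
101 259.23762376237624 145.6138613861386 [[681.2 113.4  43.7]]
beaker [[400.8 170.   13.4]
 [423.4 206.5  52.6]
 [453.9 221.5  63.8]]
housing [[565.9 236.8  12.1]
 [581.2 282.   19. ]
 [603.3 303.7  24.5]]
side lid [[423.9 -66.1 140.4]
 [490.3 -44.4 151.2]
 [552.2  -0.1 152.8]]
```

View pics/crop0.png

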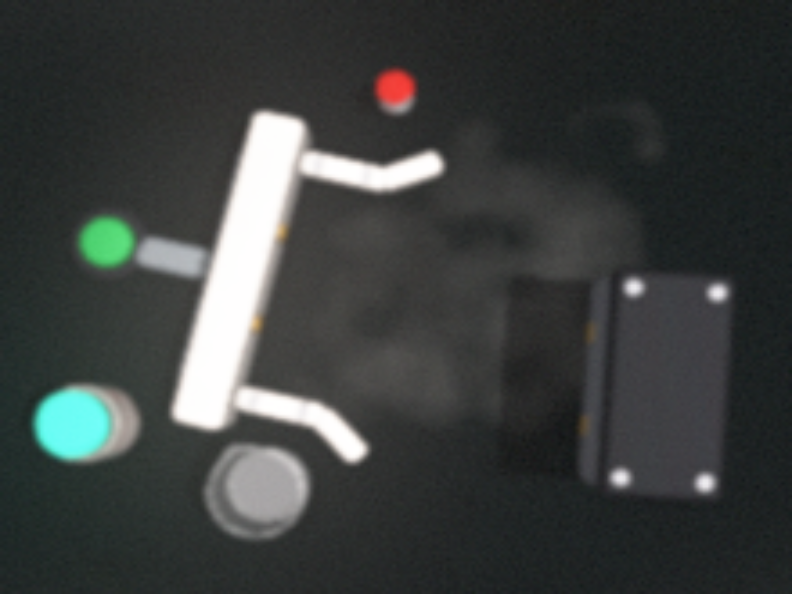

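The crop agrees with the numbers. The dock's front is at (560,190) with its axis at 75.1°, and the button measured at (585.7,286.3) matches the prediction. The pack sits at dock x −228, y +11, yaw +10°. The moves have no tilt input, so any lean must come from the edge of the reach. I'll check the free space around the tool first.

```bash
python3 - <<'E'
from h import *
np.set_printoptions(precision=0,suppress=True)
S=cloud("side",np.load("side0.npy")).reshape(-1,3)
for x0 in range(-100,500,100):
    q=S[(S[:,0]>x0)&(S[:,0]<x0+100)&(S[:,1]>480)&(S[:,2]>20)&(S[:,1]<3500)]
    print(x0,len(q),[ (int(y),int((q[(q[:,1]>=y)&(q[:,1]<y+200)][:,2]).max())) for y in range(480,2400,200) if ((q[:,1]>=y)&(q[:,1]<y+200)).any()])
E
python3 -m handwheel '[[1,0.04,0,0,0],[1,0.04,0,0,0],[1,0.04,0,0,0],[1,0.04,0,0,0]]'
```

```text
-100 617 [(2280, 65)]
0 690 [(480, 392), (2280, 64)]
100 2694 [(480, 412), (680, 337), (2280, 63)]
200 634 [(2280, 64)]
300 821 [(480, 125), (2280, 69)]
400 2003 [(480, 144), (680, 86), (2280, 70)]
t: 0.43
ee_pos: [178.2, 780.1, 229.9]
tool_rot: [0.009, 0.781, 0.625, -0.007]
ft_force: [-0.1, 1.4, 1.0]
width: 0.996
```

```bash
python3 -m handwheel '[[1,0.04,0,0,0],[1,0.04,0,0,0],[1,0.04,0,0,0],[1,0.04,0,0,0],[1,0.04,0,0,0],[1,0.04,0,0,0]]'; python3 -c "
from h import *
s,r=tool();print(s['qpos'].round(2),r[:,2].round(3))"
```

```text
t: 0.93
ee_pos: [217.7, 916.5, 207.5]
tool_rot: [0.001, 0.788, 0.616, -0.007]
ft_force: [0.9, -0.9, -1.2]
width: 0.998
[-1.37  1.24  0.1   0.23 -0.1   1.69 -0.02] [-0.01  -0.011 -1.   ]
```

```bash
python3 -m handwheel '[[1,0.0417,0,0,0],[1,0.0417,0,0,0],[1,0.0417,0,0,0],[1,0.0417,0,0,0]]'; python3 -c "
from h import *
s,r=tool();print(s['qpos'].round(2),r[:,2].round(3))"
```

```text
t: 1.27
ee_pos: [228.9, 939.0, 187.4]
tool_rot: [-0.015, 0.791, 0.612, 0.011]
ft_force: [0.8, -0.7, -0.1]
width: 1.002
[-1.43  1.31  0.84  0.2  -0.82  1.65  0.04] [-0.001  0.038 -0.999]
```

```bash
for i in 1 ; do python3 -m handwheel '[[1,0.03,0,-0.04,0],[1,0.03,0,-0.04,0],[1,0.03,0,-0.04,0],[1,0.03,0,-0.04,0],[1,0.03,0,-0.04,0],[1,0.03,0,-0.04,0],[1,0.03,0,-0.04,0],[1,0.03,0,-0.04,0]]'; python3 -c "
from h import *
s,r=tool();print(s['qpos'].round(2),r[:,2].round(3))"; done
```

```text
t: 1.93
ee_pos: [232.9, 927.7, 404.3]
tool_rot: [-0.064, 0.788, 0.607, 0.078]
ft_force: [-0.0, 0.3, -0.1]
width: 1.004
[-1.45  1.14  1.43  0.2  -1.36  1.76  0.07] [ 0.046  0.195 -0.98 ]
```

```bash
for i in 1 ; do python3 -m handwheel '[[1,0.02,0,-0.0417,0],[1,0.02,0,-0.0417,0],[1,0.02,0,-0.0417,0],[1,0.02,0,-0.0417,0],[1,0.02,0,-0.0417,0],[1,0.02,0,-0.0417,0]]'; python3 -c "
from h import *
s,r=tool();print(s['qpos'].round(2),r[:,2].round(3))"; done
```

```text
t: 2.43
ee_pos: [219.5, 869.4, 584.2]
tool_rot: [-0.099, 0.782, 0.603, 0.123]
ft_force: [-0.2, 0.1, 0.3]
width: 1.002
[-1.46  0.94  1.44  0.2  -1.34  1.85  0.08] [ 0.074  0.303 -0.95 ]
```

```bash
for i in 1 ; do python3 -m handwheel '[[1,0.04,0,-0.03,0],[1,0.04,0,-0.03,0],[1,0.04,0,-0.03,0],[1,0.04,0,-0.03,0],[1,0.04,0,-0.03,0],[1,0.04,0,-0.03,0],[1,0.04,0,-0.03,0],[1,0.04,0,-0.03,0]]'; python3 -c "
from h import *
s,r=tool();print(s['qpos'].round(2),r[:,2].round(3),r[:,0].round(3))"; done
```

```text
t: 3.1
ee_pos: [217.9, 853.1, 725.7]
tool_rot: [-0.169, 0.762, 0.588, 0.212]
ft_force: [-0.6, 0.0, -0.3]
width: 1.0
[-1.48  0.79  1.44  0.2  -1.32  1.76  0.08] [ 0.125  0.507 -0.853] [0.219 0.824 0.522]
```

```bash
for i in 1 ; do python3 -m handwheel '[[1,0.04,0,-0.03,0],[1,0.04,0,-0.03,0],[1,0.04,0,-0.03,0],[1,0.04,0,-0.03,0]]'; python3 -c "
from h import *
s,r=tool();print(s['qpos'].round(2),r[:,2].round(3),r[:,0].round(3))"; done
```

```text
t: 3.43
ee_pos: [213.3, 829.2, 803.6]
tool_rot: [-0.203, 0.749, 0.577, 0.256]
ft_force: [-0.6, 0.7, -0.5]
width: 1.002
[-1.49  0.71  1.44  0.2  -1.31  1.72  0.08] [ 0.149  0.599 -0.786] [0.203 0.76  0.618]
```

```bash
cat > to.py <<'E'
from h import *
import sys
# world goals (TCP) -> total shift in tool axes; 
np.set_printoptions(precision=4,suppress=True)
s,r=tool();z=r[:,2];print('q',s['qpos'].round(2),'ee',s['ee_pos'].round(1),'f',s['ft_force'].round(1),'t',s['t'])
print('lean',np.degrees(np.arccos(-z[2])).round(1),'az',np.degrees(np.arctan2(z[1],z[0])).round(1),'x',r[:,0].round(3),'xaz',np.degrees(np.arctan2(r[1,0],r[0,0])).round(1))
if len(sys.argv)>1:
    d=np.array(eval(sys.argv[1]))-s['ee_pos'];v=r.T@d/1000;n=int(np.ceil(np.linalg.norm(v)/.04));print('shift',v,'rows',n,'each',v/n)
E
python3 to.py '(250,560,700)'
```

```text
q [-1.49  0.71  1.44  0.2  -1.31  1.72  0.08] ee [213.3 829.2 803.6] f [-0.6  0.7 -0.5] t 3.4333
lean 38.1 az 76.0 x [0.203 0.76  0.618] xaz 75.0
shift [-0.2611  0.1042 -0.0744] rows 8 each [-0.0326  0.013  -0.0093]
```

```bash
python3 -m handwheel '[[1,-0.033,0.013,-0.009,0],[1,-0.033,0.013,-0.009,0],[1,-0.033,0.013,-0.009,0],[1,-0.033,0.013,-0.009,0],[1,-0.033,0.013,-0.009,0],[1,-0.033,0.013,-0.009,0],[1,-0.033,0.013,-0.009,0]]'; python3 to.py; python3 -m handwheel '[[1,0,0,0,0.12],[1,0,0,0,0.12],[1,0,0,0,0.12],[1,0,0,0,0.12],[1,0,0,0,0.12],[1,0,0,0,0.12],[1,0,0,0,0.12]]' ;python3 to.py '(400,250,550)'
```

```text
t: 4.02
ee_pos: [243.5, 641.1, 748.0]
tool_rot: [-0.202, 0.748, 0.572, 0.269]
ft_force: [-2.5, -3.4, 3.2]
width: 1.001
q [-2.5   0.17  1.56  1.18 -0.37  1.29  0.28] ee [243.5 641.1 748. ] f [-2.5 -3.4  3.2] t 4.0167
lean 39.3 az 74.2 x [0.201 0.747 0.633] xaz 75.0
t: 4.6
ee_pos: [244.6, 634.2, 747.2]
tool_rot: [-0.306, 0.918, 0.208, 0.143]
ft_force: [0.0, -0.2, -0.2]
width: 0.998
q [-2.54  0.12  1.56  1.2  -0.34  1.28 -0.59] ee [244.6 634.2 747.2] f [ 0.  -0.2 -0.2] t 4.6
lean 39.5 az 77.7 x [0.872 0.295 0.391] xaz 18.7
shift [-0.0547  0.4509 -0.0658] rows 12 each [-0.0046  0.0376 -0.0055]
```

```bash
python3 -m handwheel '[[1,-0.0046,0.0376,-0.0055,0],[1,-0.0046,0.0376,-0.0055,0],[1,-0.0046,0.0376,-0.0055,0],[1,-0.0046,0.0376,-0.0055,0]]'; python3 to.py '(400,250,550)'
```

```text
t: 4.93
ee_pos: [274.3, 548.0, 685.9]
tool_rot: [-0.289, 0.925, 0.209, 0.131]
ft_force: [0.6, 1.0, -1.5]
width: 1.0
q [-2.34 -0.29  0.96  1.43  0.23  1.23 -0.88] ee [274.3 548.  685.9] f [ 0.6  1.  -1.5] t 4.9333
lean 37.0 az 78.4 x [0.879 0.311 0.362] xaz 19.5
shift [-0.0315  0.3455 -0.0519] rows 9 each [-0.0035  0.0384 -0.0058]
```

```bash
python3 -m handwheel '[[1,-0.0035,0.0384,-0.0058,0],[1,-0.0035,0.0384,-0.0058,0],[1,-0.0035,0.0384,-0.0058,0],[1,-0.0035,0.0384,-0.0058,0],[1,-0.0035,0.0384,-0.0058,0]]'; python3 to.py '(450,200,420)'
```

```text
t: 5.35
ee_pos: [320.4, 436.8, 639.9]
tool_rot: [-0.294, 0.923, 0.211, 0.127]
ft_force: [1.3, -0.2, -0.6]
width: 1.0
q [-1.58 -0.31  0.58  1.63 -0.09  1.17 -0.51] ee [320.4 436.8 639.9] f [ 1.3 -0.2 -0.6] t 5.35
lean 37.4 az 79.4 x [0.878 0.315 0.36 ] xaz 19.7
shift [-0.0398  0.3425  0.048 ] rows 9 each [-0.0044  0.0381  0.0053]
```

```bash
python3 -m handwheel '[[1,-0.0044,0.038,0.0053,0],[1,-0.0044,0.038,0.0053,0],[1,-0.0044,0.038,0.0053,0],[1,-0.0044,0.038,0.0053,0],[1,-0.0044,0.038,0.0053,0],[1,-0.0044,0.038,0.0053,0]]'; python3 to.py '(480,0,350)'
```

```text
t: 5.85
ee_pos: [404.2, 279.7, 504.4]
tool_rot: [-0.301, 0.92, 0.211, 0.135]
ft_force: [0.5, 0.2, -0.0]
width: 0.998
q [-1.02 -0.29  0.6   1.92 -0.43  1.1   0.17] ee [404.2 279.7 504.4] f [ 0.5  0.2 -0. ] t 5.85
lean 38.5 az 78.7 x [0.875 0.307 0.375] xaz 19.3
shift [-0.0775  0.3165 -0.0408] rows 9 each [-0.0086  0.0352 -0.0045]
```

```bash
python3 -m handwheel '[[1,-0.0086,0.0352,-0.0045,0],[1,-0.0086,0.0352,-0.0045,0],[1,-0.0086,0.0352,-0.0045,0],[1,-0.0086,0.0352,-0.0045,0],[1,-0.0086,0.0352,-0.0045,0],[1,-0.0086,0.0352,-0.0045,0],[1,-0.0086,0.0352,-0.0045,0],[1,-0.0086,0.0352,-0.0045,0]]'; python3 -m handwheel '[[1,0,0,0,0.12],[1,0,0,0,0.12],[1,0,0,0,0.12],[1,0,0,0,0.12],[1,0,0,0,0.12]]';python3 to.py '(455,-200,300)'
```

```text
t: 6.52
ee_pos: [461.1, 39.9, 375.2]
tool_rot: [-0.309, 0.918, 0.206, 0.137]
ft_force: [-1.3, 0.8, -0.3]
width: 0.998
t: 6.93
ee_pos: [461.3, 32.1, 364.7]
tool_rot: [-0.324, 0.942, -0.083, 0.036]
ft_force: [0.6, 0.2, 0.3]
width: 1.003
q [-0.94  0.27  1.5   1.99 -0.87  1.51  0.65] ee [461.3  32.1 364.7] f [0.6 0.2 0.3] t 6.9333
lean 38.0 az 78.6 x [ 0.984 -0.18   0.015] xaz -10.3
shift [ 0.0345  0.221  -0.0899] rows 7 each [ 0.0049  0.0316 -0.0128]
```

```bash
python3 -m handwheel '[[1,0.005,0.032,-0.013,0],[1,0.005,0.032,-0.013,0],[1,0.005,0.032,-0.013,0],[1,0.005,0.032,-0.013,0],[1,0.005,0.032,-0.013,0],[1,0.005,0.032,-0.013,0],[1,0.005,0.032,-0.013,0],[1,0,0,0,0.08]]'; python3 to.py '(465,-165,25)'
```

```text
t: 7.6
ee_pos: [458.3, -194.4, 297.2]
tool_rot: [-0.329, 0.938, -0.108, 0.021]
ft_force: [-1.0, 0.4, 0.7]
width: 1.0
q [-0.07  0.63  1.15  1.77 -0.93  1.77  1.07] ee [ 458.3 -194.4  297.2] f [-1.   0.4  0.7] t 7.6
lean 38.5 az 79.8 x [ 0.976 -0.216 -0.032] xaz -12.5
shift [0.0089 0.1455 0.2318] rows 7 each [0.0013 0.0208 0.0331]
```

```bash
python3 -m handwheel '[[1,0.0013,0.021,0.033,0],[1,0.0013,0.021,0.033,0],[1,0.0013,0.021,0.033,0],[1,0.0013,0.021,0.033,0],[1,0.0013,0.021,0.033,0],[1,0.0013,0.021,0.033,0]]'; python3 to.py '(472,-125,25)'; python3 -c "
from h import *
for n in('side','top'): cv2.imwrite(f'pics/{n}1.png',read_camera(n)[0])
a=cv2.imread('pics/side1.png');b=cv2.imread('pics/top1.png');cv2.imwrite('pics/both1.png',np.hstack([a[150:420,60:430],b[100:370,120:520]]))"
```

```text
t: 8.1
ee_pos: [469.1, -183.5, 64.2]
tool_rot: [-0.323, 0.939, -0.112, 0.033]
ft_force: [-0.0, -0.4, -0.1]
width: 0.999
q [ 0.04  0.94  0.92  1.9  -1.19  1.5   1.35] ee [ 469.1 -183.5   64.2] f [-0.  -0.4 -0.1] t 8.1
lean 37.9 az 77.4 x [ 0.973 -0.231 -0.01 ] xaz -13.4
shift [-0.0103 -0.0213  0.0663] rows 2 each [-0.0051 -0.0107  0.0332]
```

View pics/both1.png

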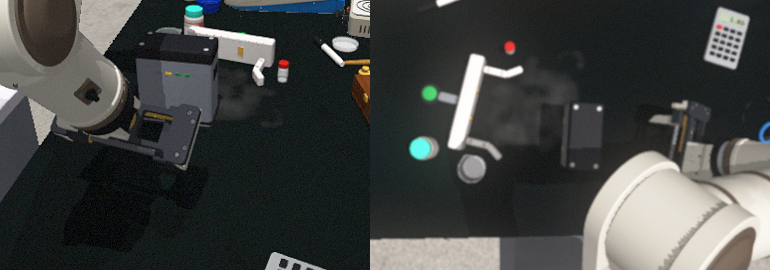

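```bash
cat >> to.py <<'E'
D=np.array([559.8,189.8]);U=np.array([.257,.966]);V=np.array([-.966,.257])
e=s['ee_pos'][:2]-D;print('dock',(e@U).round(1),(e@V).round(1),'z',s['ee_pos'][2].round(1))
for k in (60,100,160):
    v=r.T@np.r_[U*k,0]/1000;print('U',k,v)
E
python3 -m handwheel '[[1,-0.005,-0.01,0.033,0],[1,-0.005,-0.01,0.033,0]]'; python3 to.py '(481.7,-84.2,25)'
```

```text
t: 8.37
ee_pos: [470.7, -130.8, 24.8]
tool_rot: [-0.321, 0.94, -0.115, 0.032]
ft_force: [-0.2, 0.5, 0.1]
width: 0.997
q [-0.03  0.97  0.87  1.98 -1.28  1.42  1.37] ee [ 470.7 -130.8   24.8] f [-0.2  0.5  0.1] t 8.3667
lean 37.6 az 77.3 x [ 0.971 -0.237 -0.014] xaz -13.7
shift [-0.0003 -0.038   0.0291] rows 2 each [-0.0002 -0.019   0.0146]
dock -332.6 3.7 z 24.8
U 60 [ 0.0013 -0.0475  0.0366]
U 100 [ 0.0021 -0.0792  0.061 ]
U 160 [ 0.0034 -0.1267  0.0976]
```

```bash
python3 -m handwheel '[[1,0,-0.0127,0.0098,0],[1,0,-0.0127,0.0098,0],[1,0,-0.0127,0.0098,0],[1,0,-0.0063,0.0049,0],[1,0,-0.0063,0.0049,0],[1,0,-0.0063,0.0049,0],[1,0,-0.0063,0.0049,0],[1,0,-0.0063,0.0049,0]]'; python3 to.py
```

```text
t: 9.03
ee_pos: [496.7, -46.2, 36.9]
tool_rot: [-0.317, 0.941, -0.113, 0.039]
ft_force: [-2.0, -4.4, 0.3]
width: 1.003
q [-0.19  0.89  0.84  2.06 -1.34  1.33  1.28] ee [496.7 -46.2  36.9] f [-2.  -4.4  0.3] t 9.0333
lean 37.3 az 76.1 x [ 0.971 -0.238  0.001] xaz -13.8
dock -244.2 0.3 z 36.9
U 60 [ 0.0012 -0.0477  0.0363]
U 100 [ 0.002  -0.0795  0.0605]
U 160 [ 0.0032 -0.1273  0.0968]
```

```bash
cat > pk.py <<'E'
from h import *
import sys
np.set_printoptions(precision=1,suppress=True)
p,d=read_camera("top");P=cloud("top",d);z=P[...,2]
D=np.array([559.8,189.8]);U=np.array([.257,.966]);V=np.array([-.966,.257])
hsv=cv2.cvtColor(p,cv2.COLOR_BGR2HSV)
m=(z>143)&(z<158)&(P[...,0]>400)&(P[...,0]<640)&(P[...,1]<260)&(P[...,1]>-90)&(hsv[...,2]<130)
m=cv2.morphologyEx(m.astype(np.uint8),cv2.MORPH_OPEN,np.ones((5,5)))
c=max(cv2.findContours(m,0,2)[0],key=cv2.contourArea)
B=onplane("top",cv2.boxPoints(cv2.minAreaRect(c)),150.)
e=[B[1]-B[0],B[2]-B[1]];e.sort(key=np.linalg.norm);n=e[0][:2];n=n*np.sign(n@U);b=B.mean(0)[:2]-D
print('lid z',np.median(z[m>0]),'std',np.std(z[m>0]),'size',[np.linalg.norm(k).round(1) for k in e],'pack dock',(b@U).round(1),(b@V).round(1),'yaw',np.degrees(np.arctan2(n@V,n@U)).round(1))
if len(sys.argv)>1: cv2.imwrite(sys.argv[1],np.hstack([p[120:320,120:400],read_camera("side")[0][130:330,130:410]]))
E
python3 pk.py; python3 -c "
from h import *
s,r=tool();print(r.T@[0,0,-0.01], r.T@np.array([-.966*-.01,.257*-.01,0]))"
```

```text
lid z 151.56776890375045 std 2.0090880547114973 size [np.float64(65.1), np.float64(130.0)] pack dock -190.2 6.7 yaw 1.6
[-1.49883473e-05  6.07142934e-03  7.94591223e-03] [ 0.00999374  0.00017841 -0.00011747]
```

```bash
python3 -m handwheel '[[1,0,0.0098,0.0077,0],[1,0,-0.0071,0.0072,0],[1,0,-0.0071,0.0072,0],[1,0,-0.0071,0.0072,0],[1,0,-0.0071,0.0072,0],[1,0,-0.0071,0.0072,0]]'; python3 to.py; python3 pk.py
```

```text
t: 9.58
ee_pos: [511.0, -13.8, 19.6]
tool_rot: [-0.309, 0.942, -0.12, 0.046]
ft_force: [-4.2, -10.8, 8.5]
width: 1.0
q [-0.19  0.86  0.73  2.08 -1.38  1.21  1.24] ee [511.  -13.8  19.6] f [ -4.2 -10.8   8.5] t 9.5833
lean 36.4 az 74.4 x [ 0.967 -0.254  0.012] xaz -14.7
dock -209.2 -5.2 z 19.6
U 60 [ 0.0002 -0.0482  0.0356]
U 100 [ 0.0003 -0.0804  0.0594]
U 160 [ 0.0005 -0.1287  0.095 ]
lid z 150.07334281533332 std 1.7380796063175026 size [np.float64(64.8), np.float64(129.9)] pack dock -161.9 2.6 yaw 0.7
```

```bash
python3 -m handwheel '[[1,-0.001,-0.008,0.006,0],[1,-0.001,-0.008,0.006,0],[1,-0.001,-0.008,0.006,0],[1,-0.001,-0.008,0.006,0]]'; python3 to.py; python3 pk.py
```

```text
t: 9.97
ee_pos: [519.9, 16.5, 19.5]
tool_rot: [-0.303, 0.943, -0.126, 0.05]
ft_force: [-3.6, -8.2, 4.9]
width: 0.998
q [-0.2   0.8   0.64  2.1  -1.39  1.1   1.19] ee [519.9  16.5  19.5] f [-3.6 -8.2  4.9] t 9.9667
lean 35.8 az 73.0 x [ 0.963 -0.269  0.018] xaz -15.6
dock -177.7 -6.0 z 19.5
U 60 [-0.0007 -0.0486  0.0351]
U 100 [-0.0012 -0.0811  0.0585]
U 160 [-0.0019 -0.1297  0.0935]
lid z 150.13695858867334 std 1.6816292840357143 size [np.float64(64.6), np.float64(129.6)] pack dock -130.3 1.0 yaw 0.1
```

```bash
python3 -m handwheel '[[1,-0.0012,-0.0081,0.0059,-0.006],[1,-0.0012,-0.0081,0.0059,-0.006],[1,-0.0012,-0.0081,0.0059,-0.006],[1,-0.0012,-0.0081,0.0059,-0.006],[1,-0.0012,-0.0081,0.0059,-0.006]]'; python3 to.py; python3 pk.py
```

```text
t: 10.43
ee_pos: [529.9, 59.1, 18.8]
tool_rot: [-0.298, 0.946, -0.118, 0.059]
ft_force: [-0.7, -6.9, 1.2]
width: 1.001
q [-0.18  0.73  0.49  2.12 -1.4   0.95  1.16] ee [529.9  59.1  18.8] f [-0.7 -6.9  1.2] t 10.4333
lean 35.3 az 71.7 x [ 0.965 -0.258  0.041] xaz -15.0
dock -134.0 -4.7 z 18.8
U 60 [-0.0001 -0.049   0.0346]
U 100 [-0.0001 -0.0816  0.0577]
U 160 [-0.0002 -0.1306  0.0923]
lid z 150.1552605586627 std 1.667797307591299 size [np.float64(64.5), np.float64(130.0)] pack dock -86.8 2.6 yaw 0.0
```

```bash
python3 -m handwheel '[[1,0,-0.0089,0.0051,0],[1,0,-0.0089,0.0051,0],[1,0,-0.0089,0.0051,0],[1,0,-0.0085,0.0055,0]]'; python3 to.py; python3 pk.py
```

```text
t: 10.82
ee_pos: [539.7, 96.4, 20.4]
tool_rot: [-0.295, 0.946, -0.121, 0.059]
ft_force: [-0.8, -3.2, -2.7]
width: 1.0
q [-0.18  0.7   0.39  2.11 -1.4   0.86  1.09] ee [539.7  96.4  20.4] f [-0.8 -3.2 -2.7] t 10.8167
lean 35.1 az 71.5 x [ 0.964 -0.263  0.04 ] xaz -15.3
dock -95.4 -4.6 z 20.4
U 60 [-0.0004 -0.0491  0.0344]
U 100 [-0.0007 -0.0819  0.0573]
U 160 [-0.0011 -0.131   0.0917]
lid z 150.30004021440664 std 1.6699065289703567 size [np.float64(64.8), np.float64(125.5)] pack dock -47.5 3.1 yaw -0.6
```

```bash
python3 -m handwheel '[[1,0.0005,-0.0045,0.0027,0],[1,0.0005,-0.0045,0.0027,0],[1,0.0005,-0.0045,0.0027,0]]'; python3 to.py|grep -v U; python3 pk.py pics/home1.png
```

```text
t: 11.12
ee_pos: [544.7, 111.4, 20.9]
tool_rot: [-0.295, 0.946, -0.121, 0.058]
ft_force: [-2.0, -5.1, -0.7]
width: 1.003
q [-0.18  0.69  0.35  2.11 -1.4   0.83  1.06] ee [544.7 111.4  20.9] f [-2.  -5.1 -0.7] t 11.1167
lean 35.0 az 71.6 x [ 0.964 -0.264  0.038] xaz -15.3
dock -79.6 -5.5 z 20.9
lid z 150.2636235138424 std 1.65529891640119 size [np.float64(63.0), np.float64(125.7)] pack dock -33.4 2.7 yaw -0.6
```

View pics/home1.png

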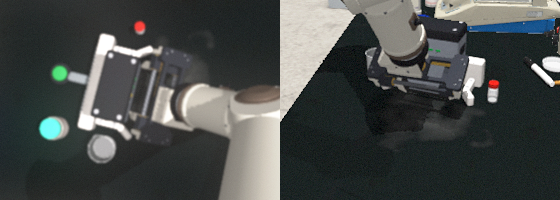

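```bash
for i in 1; do python3 -m handwheel '[[1,0,-0.0025,0.0017,0],[1,0,-0.0025,0.0017,0]]';python3 -m handwheel '[[1,0,-0.0025,0.0017,0],[1,0,-0.0025,0.0017,0]]'; done; python3 to.py|grep -v U; python3 pk.py
```

```text
t: 11.38
ee_pos: [545.6, 112.9, 20.2]
tool_rot: [-0.292, 0.947, -0.122, 0.058]
ft_force: [-8.4, -14.5, 10.3]
width: 1.001
t: 11.55
ee_pos: [545.5, 112.6, 20.1]
tool_rot: [-0.29, 0.947, -0.124, 0.058]
ft_force: [-7.3, -12.9, 9.1]
width: 0.996
q [-0.19  0.69  0.35  2.11 -1.4   0.81  1.05] ee [545.5 112.6  20.1] f [ -7.3 -12.9   9.1] t 11.55
lean 34.4 az 71.1 x [ 0.962 -0.27   0.038] xaz -15.7
dock -78.2 -6.0 z 20.1
lid z 150.05557316671235 std 1.6736423157345068 size [np.float64(63.1), np.float64(126.8)] pack dock -32.3 2.4 yaw 0.0
```

```bash
python3 -m handwheel '[[1,0,-0.0048,0.0034,0],[1,0,-0.0048,0.0034,0],[1,0,-0.0048,0.0034,0]]'; python3 to.py|grep -v U; python3 -m handwheel '[[1,0,0.016,-0.012,0],[1,0,0.016,-0.012,0],[1,0,0.024,-0.018,0],[1,0,0.024,-0.018,0]]';  python3 pk.py; python3 to.py '(490,-80,300)'
```

```text
t: 11.85
ee_pos: [545.9, 112.6, 18.8]
tool_rot: [-0.282, 0.949, -0.13, 0.059]
ft_force: [-11.5, -19.8, 17.6]
width: 1.0
q [-0.19  0.68  0.34  2.11 -1.4   0.79  1.03] ee [545.9 112.6  18.8] f [-11.5 -19.8  17.6] t 11.85
lean 33.4 az 70.4 x [ 0.959 -0.28   0.039] xaz -16.3
dock -78.2 -6.4 z 18.8
t: 12.18
ee_pos: [517.9, 24.7, 28.1]
tool_rot: [-0.289, 0.948, -0.123, 0.058]
ft_force: [0.1, -0.5, -0.3]
width: 1.004
lid z 150.1699967447302 std 1.646680526976595 size [np.float64(63.1), np.float64(126.8)] pack dock -32.3 2.4 yaw 0.0
q [-0.05  0.68  0.42  2.12 -1.29  0.9   1.13] ee [517.3  17.   27.7] f [-0.9 -4.7 -0.7] t 12.2333
lean 33.9 az 70.7 x [ 0.961 -0.274  0.04 ] xaz -15.9
shift [ 0.0111 -0.068  -0.2821] rows 8 each [ 0.0014 -0.0085 -0.0353]
dock -177.8 -3.4 z 27.7
U 60 [-0.0011 -0.0498  0.0334]
U 100 [-0.0018 -0.083   0.0557]
U 160 [-0.0029 -0.1328  0.0891]
```

Both cameras and the stalled push (about 25 N) put the pack home at dock x −32.3, y +2.4, yaw 0°. Next I have to take the lean out, otherwise the gripper body would hit the pack above the button. I'll go up and out to the left, where the close, low range should force the tool upright.

```bash
python3 -m handwheel '[[1,0.001,-0.0085,-0.0353,0],[1,0.001,-0.0085,-0.0353,0],[1,0.001,-0.0085,-0.0353,0],[1,0.001,-0.0085,-0.0353,0],[1,0.001,-0.0085,-0.0353,0],[1,0.001,-0.0085,-0.0353,0],[1,0.001,-0.0085,-0.0353,0],[1,0.001,-0.0085,-0.0353,0]]'; python3 -m handwheel '[[1,0,-0.022,-0.03,0],[1,0,-0.022,-0.03,0],[1,0,-0.022,-0.03,0],[1,0,-0.022,-0.03,0]]'; python3 to.py '(400,250,450)'
```

```text
t: 12.9
ee_pos: [481.8, -75.3, 305.3]
tool_rot: [-0.294, 0.946, -0.127, 0.046]
ft_force: [0.1, 0.6, 0.1]
width: 0.996
t: 13.23
ee_pos: [477.5, -70.0, 463.8]
tool_rot: [-0.298, 0.945, -0.126, 0.044]
ft_force: [1.6, 0.2, -0.2]
width: 1.007
q [-0.14  0.07  0.69  1.73 -0.63  1.55  0.36] ee [477.5 -70.  463.8] f [ 1.6  0.2 -0.2] t 13.2333
lean 35.0 az 73.9 x [ 0.964 -0.265  0.008] xaz -15.4
shift [-0.1598 -0.2287  0.1754] rows 9 each [-0.0178 -0.0254  0.0195]
dock -272.1 12.7 z 463.8
U 60 [-0.0005 -0.0491  0.0344]
U 100 [-0.0009 -0.0819  0.0574]
U 160 [-0.0014 -0.131   0.0918]
```

```bash
python3 -m handwheel '[[1,-0.018,-0.0255,0.0185,0],[1,-0.018,-0.0255,0.0185,0],[1,-0.018,-0.0255,0.0185,0],[1,-0.018,-0.0255,0.0185,0],[1,-0.018,-0.0255,0.0185,0],[1,-0.018,-0.0255,0.0185,0],[1,-0.018,-0.0255,0.0185,0],[1,-0.018,-0.0255,0.0185,0]]';  python3 to.py '(180,520,400)' | grep -v U
```

```text
t: 13.9
ee_pos: [400.8, 220.6, 474.5]
tool_rot: [-0.302, 0.944, -0.123, 0.052]
ft_force: [1.4, 0.5, 0.0]
width: 0.999
q [-0.4  -0.27  0.2   1.99 -0.54  1.15 -0.31] ee [400.8 220.6 474.5] f [1.4 0.5 0. ] t 13.9
lean 35.7 az 72.9 x [ 0.964 -0.264  0.023] xaz -15.3
shift [-0.2935 -0.1478  0.1896] rows 10 each [-0.0294 -0.0148  0.019 ]
dock -11.1 161.5 z 474.5
```

```bash
python3 -m handwheel '[[1,-0.03,-0.0148,0.019,0],[1,-0.03,-0.0148,0.019,0],[1,-0.03,-0.0148,0.019,0],[1,-0.03,-0.0148,0.019,0],[1,-0.03,-0.0148,0.019,0],[1,-0.03,-0.0148,0.019,0],[1,-0.03,-0.0148,0.019,0],[1,-0.03,-0.0148,0.019,0]]';  python3 to.py '(150,500,250)' | grep -v U
```

```text
t: 14.57
ee_pos: [225.0, 465.7, 416.0]
tool_rot: [-0.301, 0.946, -0.116, 0.038]
ft_force: [1.2, 0.5, -0.4]
width: 0.998
q [-0.55 -0.27 -0.42  2.11 -0.46  0.74 -0.97] ee [225.  465.7 416. ] f [ 1.2  0.5 -0.4] t 14.5667
lean 35.3 az 75.8 x [ 0.97  -0.242  0.002] xaz -14.0
shift [-0.0814  0.0834  0.1441] rows 5 each [-0.0163  0.0167  0.0288]
dock 180.4 394.3 z 416.0
```

```bash
python3 -m handwheel '[[1,-0.0163,0.0167,0.0288,0],[1,-0.0163,0.0167,0.0288,0],[1,-0.0163,0.0167,0.0288,0],[1,-0.0163,0.0167,0.0288,0],[1,-0.0163,0.0167,0.0288,0]]'; python3 to.py|grep -v U; python3 -m handwheel '[[1,0,0.023,0.032,0],[1,0,0.023,0.032,0],[1,0,0.023,0.032,0],[1,0,0.023,0.032,0],[1,0,0.023,0.032,0]]';  python3 to.py '(150,480,50)' | grep -v U
```

```text
t: 14.98
ee_pos: [136.5, 508.4, 257.3]
tool_rot: [-0.306, 0.946, -0.106, 0.037]
ft_force: [2.7, -0.6, -1.6]
width: 0.998
q [-0.5  -0.07 -0.82  2.33 -0.22  0.23 -1.37] ee [136.5 508.4 257.3] f [ 2.7 -0.6 -1.6] t 14.9833
lean 35.8 az 76.8 x [ 0.975 -0.223  0.004] xaz -12.9
dock 199.0 490.8 z 257.3
t: 15.4
ee_pos: [150.3, 492.7, 198.0]
tool_rot: [-0.273, 0.954, -0.114, 0.053]
ft_force: [0.9, 0.6, -0.4]
width: 0.998
q [-0.42  0.09 -0.96  2.37  0.7   0.2  -2.25] ee [150.3 492.7 198. ] f [ 0.9  0.6 -0.4] t 15.4
lean 32.3 az 72.2 x [ 0.968 -0.247  0.039] xaz -14.3
shift [-0.003   0.0893  0.1186] rows 4 each [-0.0008  0.0223  0.0296]
dock 187.4 473.4 z 198.0
```

```bash
python3 -m handwheel '[[1,0,0.022,0.033,0],[1,0,0.022,0.033,0],[1,0,0.022,0.033,0],[1,0,0.022,0.033,0],[1,0,0.022,0.033,0],[1,0,0.022,0.033,0]]'; python3 to.py|grep -v U
```

```text
t: 15.9
ee_pos: [182.0, 486.1, 76.2]
tool_rot: [-0.196, 0.976, -0.092, 0.035]
ft_force: [-0.1, 0.6, 0.9]
width: 0.999
q [-0.76  0.4  -0.55  2.32  1.19  0.19 -2.57] ee [182.  486.1  76.2] f [-0.1  0.6  0.9] t 15.9
lean 22.9 az 74.6 x [ 0.981 -0.193  0.032] xaz -11.1
dock 189.1 441.1 z 76.2
```

```bash
python3 -m handwheel '[[1,-0.01,0.016,0.035,0],[1,-0.01,0.016,0.035,0],[1,-0.01,0.016,0.035,0],[1,-0.01,0.016,0.035,0]]'; python3 to.py|grep -v U;python3 -m handwheel '[[1,-0.01,0.012,0.035,0],[1,-0.01,0.012,0.035,0],[1,0,0.012,0.035,0]]'; python3 to.py|grep -v U
```

```text
t: 16.23
ee_pos: [173.8, 505.9, -20.8]
tool_rot: [-0.135, 0.987, -0.086, 0.015]
ft_force: [-0.2, 0.7, 0.9]
width: 1.0
q [-0.95  0.63 -0.38  2.2   1.2   0.19 -2.57] ee [173.8 505.9 -20.8] f [-0.2  0.7  0.9] t 16.2333
lean 15.6 az 78.6 x [ 0.985 -0.174  0.007] xaz -10.0
dock 206.1 454.1 z -20.8
t: 16.48
ee_pos: [167.3, 524.9, -104.9]
tool_rot: [-0.098, 0.992, -0.08, 0.002]
ft_force: [0.1, 1.0, 0.0]
width: 1.001
q [-1.02  0.83 -0.31  2.07  1.22  0.19 -2.57] ee [ 167.3  524.9 -104.9] f [0.1 1.  0. ] t 16.4833
lean 11.2 az 84.2 x [ 0.987 -0.158 -0.011] xaz -9.1
dock 222.9 465.3 z -104.9
```

```bash
python3 -m handwheel '[[0.5,0,0,-0.041,0],[0.5,0,0,-0.041,0],[0.5,0,0,-0.041,0],[0.5,0,0,-0.041,0],[0.5,0,0,-0.041,0],[0.5,0,0,-0.041,0],[0.5,0,0,-0.041,0],[0.5,0,0,-0.041,0]]'; python3 to.py '(400,340,280)'|grep -v U
```

```text
t: 17.15
ee_pos: [144.9, 445.8, 179.5]
tool_rot: [-0.043, 0.996, -0.077, -0.024]
ft_force: [1.4, 0.8, 0.5]
width: 0.512
q [-0.28  0.39 -1.15  2.09  0.41  0.84 -1.81] ee [144.9 445.8 179.5] f [1.4 0.8 0.5] t 17.15
lean 5.7 az 114.5 x [ 0.987 -0.151 -0.054] xaz -8.7
shift [ 0.2624  0.0563 -0.1199] rows 8 each [ 0.0328  0.007  -0.015 ]
dock 140.7 466.6 z 179.5
```

Lean is now only 5.7°, which is very good. I'll head over the bench to the button.

```bash
python3 -m handwheel '[[0.5,0,0,-0.04,0],[0.5,0,0,-0.04,0],[0.5,0.033,0.007,-0.012,0],[0.5,0.033,0.007,-0.012,0],[0.5,0.033,0.007,-0.012,0],[0.5,0.033,0.007,-0.012,0],[0.5,0.033,0.007,-0.012,0],[0.5,0.033,0.007,-0.012,0]]'; python3 to.py '(615,285,220)'|grep -v U
```

```text
t: 17.82
ee_pos: [332.0, 363.0, 333.4]
tool_rot: [-0.039, 0.997, -0.065, -0.022]
ft_force: [0.4, 1.6, 0.1]
width: 0.5
q [ 0.32  0.29 -1.34  1.82  0.23  1.21 -1.21] ee [332.  363.  333.4] f [0.4 1.6 0.1] t 17.8167
lean 5.1 az 115.4 x [ 0.991 -0.127 -0.048] xaz -7.3
shift [0.2957 0.0486 0.0959] rows 8 each [0.037  0.0061 0.012 ]
dock 108.8 264.5 z 333.4
```

```bash
python3 -m handwheel '[[0.5,0.037,0.006,0.012,0.02],[0.5,0.037,0.006,0.012,0.02],[0.5,0.037,0.006,0.012,0.02],[0.5,0.037,0.006,0.012,0.02],[0.5,0.037,0.006,0.012,0.02],[0.5,0.037,0.006,0.012,0.02],[0.5,0.037,0.006,0.012,0.02],[0.5,0.034,0.006,0.006,0.02]]'
cat > btn.py <<'E'
from h import *
s,r=tool();w=s['width'];off=w*46+9
b=np.array([585.7,286.3,21.1])
tip=s['ee_pos']-r[:,0]*off+r[:,2]*11
print('tip',tip.round(1),'rel',(tip-b).round(1),'tool shift to btn',(r.T@(b-tip)/1000).round(4),'f',s['ft_force'].round(1),'t',s['t'])
E
python3 to.py|grep -v U; python3 btn.py
```

```text
t: 18.48
ee_pos: [613.7, 261.6, 226.4]
tool_rot: [-0.033, 0.988, -0.146, -0.026]
ft_force: [-0.5, 0.1, 0.6]
width: 0.5
q [ 0.23  0.72 -0.99  1.49  0.53  1.24 -1.1 ] ee [613.7 261.6 226.4] f [-0.5  0.1  0.6] t 18.4833
lean 4.8 az 120.4 x [ 0.956 -0.287 -0.062] xaz -16.7
dock 83.2 -33.6 z 226.4
tip [582.6 271.6 217.4] rel [ -3.1 -14.7 196.3] tool shift to btn [ 0.0108 -0.0037  0.1966] f [-0.5  0.1  0.6] t 18.4833
```

```bash
python3 -m handwheel '[[0.5,0.0027,-0.001,0.037,0],[0.5,0.0027,-0.001,0.037,0],[0.5,0.0027,-0.001,0.037,0],[0.5,0.0027,-0.001,0.037,0]]'; python3 btn.py; python3 -c "
from h import *
a=read_camera('side')[0];b=read_camera('top')[0];cv2.imwrite('pics/both2.png',cv2.resize(np.hstack([a[100:300,150:400],b[110:310,130:330]]),None,fx=1.75,fy=1.75))"
```

```text
t: 18.82
ee_pos: [631.7, 266.7, 78.7]
tool_rot: [-0.033, 0.987, -0.155, -0.023]
ft_force: [0.4, 0.2, 0.4]
width: 0.501
tip [600.9 277.3  69.4] rel [15.2 -9.  48.3] tool shift to btn [-0.0145 -0.001   0.0494] f [0.4 0.2 0.4] t 18.8167
```

View pics/both2.png

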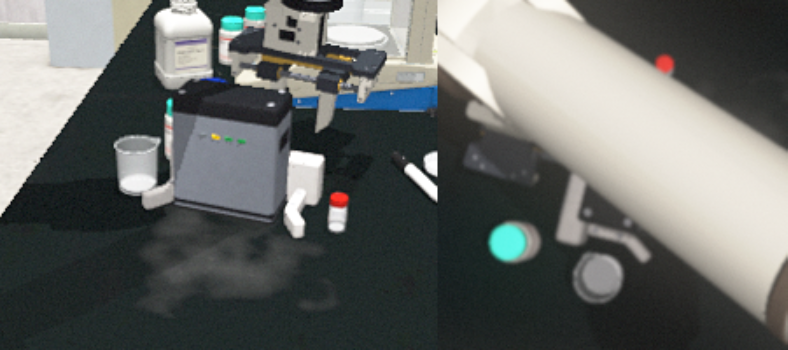

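```bash
python3 -m handwheel '[[0.5,-0.006,-0.001,0.011,0],[0.5,-0.006,-0.001,0.011,0],[0.5,-0.005,-0.001,0.010,0]]'; python3 btn.py
```

```text
t: 19.17
ee_pos: [611.5, 277.2, 45.9]
tool_rot: [-0.031, 0.987, -0.156, -0.026]
ft_force: [-0.2, 0.5, -0.5]
width: 0.5
tip [580.6 287.8  36.9] rel [-5.1  1.5 15.8] tool shift to btn [0.0062 0.0007 0.0154] f [-0.2  0.5 -0.5] t 19.1667
```

```bash
python3 -m handwheel '[[0.5,0.002,0,0.005,0],[0.5,0.002,0,0.005,0],[0.5,0.0005,0,0.004,0]]'; python3 btn.py;  python3 -m handwheel '[[0.5,0,0,0.004,0],[0.5,0,0,0.004,0]]'; python3 btn.py
```

```text
t: 19.42
ee_pos: [613.9, 280.1, 33.8]
tool_rot: [-0.032, 0.987, -0.153, -0.025]
ft_force: [-1.5, -0.5, -0.2]
width: 0.503
tip [582.9 290.5  24.7] rel [-2.8  4.2  3.6] tool shift to btn [0.0041 0.0034 0.0032] f [-1.5 -0.5 -0.2] t 19.4167
t: 19.58
ee_pos: [614.7, 280.6, 27.0]
tool_rot: [-0.032, 0.987, -0.153, -0.024]
ft_force: [-3.0, -1.2, 4.5]
width: 0.5
tip [583.8 291.   17.9] rel [-1.9  4.7 -3.2] tool shift to btn [ 0.003   0.0037 -0.0036] f [-3.  -1.2  4.5] t 19.5833
```

```bash
python3 -m handwheel '[[0.5,0,0,0.003,0],[0.5,0,0,0.003,0]]'; python3 btn.py;  python3 -m handwheel '[[0.5,0,0,0.003,0],[0.5,0,0,0.003,0]]'; python3 btn.py
```

```text
t: 19.75
ee_pos: [614.8, 280.7, 25.2]
tool_rot: [-0.031, 0.987, -0.154, -0.024]
ft_force: [-9.2, -8.9, 31.2]
width: 0.499
tip [584.  291.2  16. ] rel [-1.7  4.9 -5.1] tool shift to btn [ 0.0028  0.0038 -0.0054] f [-9.2 -8.9 31.2] t 19.75
t: 19.92
ee_pos: [614.8, 280.7, 25.6]
tool_rot: [-0.03, 0.987, -0.154, -0.023]
ft_force: [-6.8, -5.9, 19.7]
width: 0.5
tip [583.9 291.1  16.4] rel [-1.8  4.8 -4.7] tool shift to btn [ 0.0029  0.0038 -0.0051] f [-6.8 -5.9 19.7] t 19.9167
```

The button hit its hard stop: the force jumped to 31 N after about 6 mm of travel. Now I'll release it and move clear.

```bash
python3 -m handwheel '[[0.5,0,0,-0.01,0],[0.5,0,0,-0.02,0],[0.5,0,0,-0.03,0],[0.5,0.01,0,-0.04,0],[0.5,0.01,0,-0.04,0],[0.5,0.01,0,-0.04,0],[0.5,0.02,0,-0.035,0],[0.5,0.02,0,-0.035,0]]'; python3 to.py|grep -v U; python3 -m handwheel '[[0.5,0.03,0.02,-0.01,0],[0.5,0.03,0.02,-0.01,0],[0.5,0,0.03,-0.02,0],[0.5,0,0.03,-0.02,0]]'; python3 pk.py; python3 -c "
from h import *
a=read_camera('side')[0];b=read_camera('top')[0];cv2.imwrite('pics/both3.png',cv2.resize(np.hstack([a[100:300,150:400],b[110:310,130:330]]),None,fx=1.75,fy=1.75))"
```

```text
t: 20.58
ee_pos: [686.3, 243.0, 274.2]
tool_rot: [-0.028, 0.988, -0.151, -0.029]
ft_force: [1.0, 0.5, -0.3]
width: 0.5
q [ 0.18  0.78 -0.96  1.24  0.54  1.41 -1.01] ee [686.3 243.  274.2] f [ 1.   0.5 -0.3] t 20.5833
lean 4.6 az 127.2 x [ 0.953 -0.296 -0.065] xaz -17.3
dock 83.9 -108.6 z 274.2
t: 20.92
ee_pos: [722.9, 130.6, 334.6]
tool_rot: [-0.035, 0.988, -0.147, -0.023]
ft_force: [0.3, 0.3, 0.6]
width: 0.497
lid z 150.12129508803127 std 1.669866754466981 size [np.float64(65.0), np.float64(127.7)] pack dock -31.4 2.4 yaw 0.0
```

View pics/both3.png

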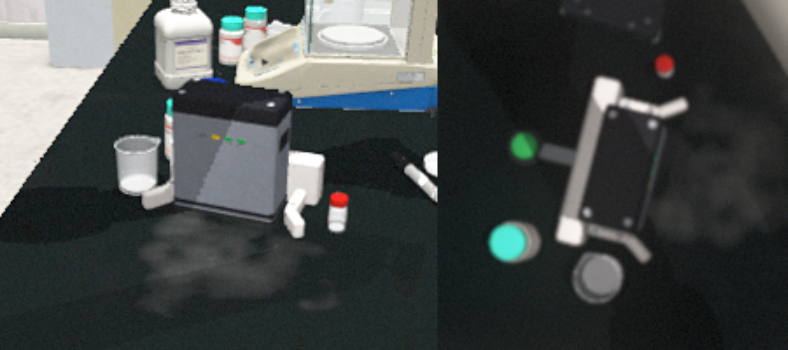

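The picture shows the pack upright against the backstop between the rails. The button at (523,146) is up, and the vial, jar and beaker are where they were. The robot is clear, so I'll hand in.

```bash
python3 -m handwheel '[[0.5,0,0,0,0],[0.5,0,0,0,0]]'; python3 -c "
from rig import *
print(finish_job())"
```

```text
t: 21.23
ee_pos: [723.8, 127.5, 335.7]
tool_rot: [-0.034, 0.988, -0.15, -0.021]
ft_force: [-0.1, 0.4, -0.2]
width: 0.499
the job is handed in; nothing more can be done
None
```

The pack is in the dock against the backstop, the green button has been pressed and let go, and the job was handed in at about 21 s. No verdict was reported.

- **Tilt:** the moves have no tilt input. I got the lean of about 38° by driving the arm to its reach limit. I took it out again (to about 5°) at the arm's close, low limit before pressing the button.
- **Push:** I pushed the pack with open fingertips at about 20 mm. Early on the contact rose briefly to about 35 mm, and I lowered it again. The push ended in a stall at about 25–29 N. The pack stayed upright throughout, with its lid at 150 mm.
- **Pack position:** the last check put it at dock x −31.4, y +2.4 mm, yaw 0°. The goal is −32, 0, and the error is within camera accuracy and the rail clearance. An earlier reading after the stall was x −32.3.
- **Button:** it went down about 6 mm to a hard stop, with about 31 N pressing force, and then I let it go. I did not measure that it came back up; the last picture only suggests it. I have no direct reading of its travel.
- **Other items:** by eye, the beaker, vial and jar look unmoved in the last picture. I did not re-measure them. The robot was clear of everything, with a contact force near zero.

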